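Seat the processor heat sink over its guide pins and hold it down for the screws

ROBOT

A 7-joint arm with a two-finger parallel gripper is mounted at the origin on the work surface. World frame = base frame: x ahead of the robot, y to its left, z up, the work surface at z = 0. Lengths are in m, angles in rad, forces in N, time in s.
With the tool pointing down it reaches from about 0.4 to 0.85 m from the base axis. Payload 10.4 kg.
Tool frame: the origin (TCP) lies at the very end of the fingers, on their centre line; the grasp point (between the pads) lies 19 mm behind it; y points along the fingers, z is the direction in which the jaws open and shut, and the axes are right-handed (so a half turn about y gives the same grasp; the last joint's range is limited). The gripper opens to 85 mm and grips with 20 to 120 N. Pads are 22 mm wide; open, the fingers measure 114 mm over their backs; the gripper's body (76 mm by 85 mm) begins 54 mm behind the grasp point. The pads swing forward as they close: fully open they stand 13 mm farther back than shut.
Start: joints at [-1.273, 0.332, -0.065, 1.46, 0.022, 1.35, -0.088], TCP at [0.197, 0.593, 0.231] pointing down, gripper open.
Joint ranges: [-2.6, 2.6], [-0.5, 2.12], [-1.47, 1.34], [0.16, 2.42], [-1.27, 4.41], [0.06, 2.06], [-2.6, 2.6]. Speed limits (rad/s): [2.22, 2.22, 2.79, 2.79, 3.14, 3.14, 3.14].

INTERFACE

Orientations are given as a unit quaternion [x, y, z, w].
In Python, from workcell import * gives the robot as it stands. The module is installed in compiled form; this text tells all that it offers.
- The arm moves only by the tool play_rows, never from a script. Its argument "moves" is a list of rows, each a list of 3 entries, a list of its own where there are three numbers: the turn, a rotation vector about the tool's x, y, z in degrees, then the shift along the tool's x, y, z in cm, then the finger opening in cm, from 0 to 8.54. In form: [[[wx, wy, wz], [tx, ty, tz], grip], ...]. A call has 1 to 20 rows; each row is the pose to reach, as a shift and turn from the pose commanded when the call began, along the tool's axes at that moment; what a row does not reach only later rows make up. A row lasts 1/8 s, in which the tool goes at most 62.5 mm and 10.7 degrees, less where a joint would pass 70% of its speed; a pose out of reach is approached as far as the arm can. A call with a gripper value outside its range is refused whole. The fingers move at their own pace and stop on an object; the grip force is fixed at half the most. Time passes only in rows, so rows that repeat a pose let the fingers close. It gives the time, the measured TCP pose, the force and the opening at its end, in the units of the state.
- get_state(): the state, without advancing time (a new reading comes with each control period).
- capture(name): name is "scene" or "side" or "wrist"; returns the picture (384x512x3 uint8, red, green, blue); there is no depth.
- camera_params(name): a dict with "camera_matrix" (3x3 intrinsics, pixels), "world_to_cam" (4x4, takes a point from world to camera coordinates). Camera axes: x right, y up, looking along -z (the intrinsics and any distortion apply to the point x, -y, -z); pixel columns grow to the right and rows downward; lengths in m; the calibration is good to about 2 mm. The wrist camera is an equidistant fisheye: a pixel r from the principal point sees the ray r / f radians off the axis. A picture is of the moment at which its call begins: read the wrist's pose just before it. camera_params takes no time and is no camera call; for the wrist camera it gives the pose at the moment of the call.
- finish_job(): hands the job in, once; it reports no verdict.
The state is a dict: "time": time; "q": joint angles; "dq": joint speeds; "effort": joint torques, N m; "tool_pos": TCP position; "tool_rot": TCP orientation; "contact_force": force on the tool from outside, world axes, zero at the start; "ft_torque": the same for the moment, N m; "gripper_width": finger opening in m.
Only numpy, scipy, OpenCV 4.12 (cv2) and the standard library are available. Lean on these libraries where they do the work, as an engineer would, in place of code of your own. Each camera call takes 0.05 s, during which the arm holds its last target. There are 200 camera calls.

TASK

Three look-alike heat sinks stand on the bench: take the one that fits the processor on the line card, the middle one in length. Slide it over the two guide pins, which it hides, until it drops on and rests on the springs, then press it down against the springs until it sits flat on the processor. Finish while still holding it pressed fully down, as if for the screws to be driven, and leave the other two heat sinks and everything else on the bench where they are.

Things in the scene. Friction and masses are not known exactly. Their poses are not given: they have to be found in the camera images.
- sink_mid_center (a point): Centre, 20 mm above its underside, of the heat sink that fits: upright aluminium fins on a flat base, 80 long (x), 48 wide (y), 40 mm high, about 145 g, on the bench (z = 0). Grip it by its flat sides facing +y and -y, 48 mm apart. In its underside, unseen, are two round holes 9 mm wide, 14 mm deep, 30 mm either side of the centre along x. Either way round will do (half a turn).
- sink_short_center (a point): Centre of a look-alike, 64 mm long (holes 20 mm either side of its centre), else the same; does not fit the pins. Leave it alone.
- sink_long_center (a point): Centre of a look-alike, 96 mm long (holes 40 mm either side of its centre), else the same; does not fit the pins. Leave it alone.
- socket (a point): Centre of the top of the processor's bright lid (28 x 24 mm) on the green card, 21 mm above the bench. x runs along the line of the two pins, z up. The heat sink goes with its centre over this point, its length along x: resting on the springs its underside is 4 mm above this point, riding on the pins' tips 12 mm above, pressed fully down it lies on the lid (its centre 20 mm above).
- card: The fixed green line card, 233 x 160 mm on a dark foam slab; origin at its centre, on the bench; axes as the socket's. Its front panel, 262 mm long along y, top edge 56 mm above the bench, stands 83 mm to -x, with levers out to 110 mm. All else on it, 60 mm about the socket, is lower than the pins.
- pin_1 (a point): Tip of a steel guide pin, 30 mm to -x of the socket point and 33 mm above the bench: 6 mm thick, its last 4 mm tapering to 2.4 mm. It stands 8 mm above the springs, so a heat sink that misses the holes rides 8 mm higher than one that has dropped on.
- pin_2 (a point): Tip of the other, equal guide pin, 30 mm to +x of the socket point.
- spring_frame (a joint): How far the brass leaf-spring frame round the processor is pressed down, m: 0 at rest (its top 25 mm above the bench, 4 mm above the lid), 0.004 with the heat sink down on the lid. It carries the heat sink's weight without moving, starts to yield at 4 N, and takes 11 N at 4 mm; it springs back when not pressed.
- driver: Screwdriver with a red handle, 190 mm long, lying behind the heat sinks. Leave it alone.
- cleaner_1: Blue connector cleaner, 160 mm long and 17 mm high, lying nearer the robot than the heat sinks. Leave it alone.
- cleaner_2: Blue connector cleaner like the other, lying to the left of the card. Leave it alone.
- transceiver: Small steel transceiver module, 56 x 14 x 9 mm, lying at the back. Leave it alone.
- tester: Yellow hand-held tester lying on its back at the right, 235 x 125 x 46 mm. Leave it alone.
Mind the look-alikes: they are no part of the job. Leave any turquoise look-alike of the part that bears sink_mid_center alone.

How it is judged:
On the way, in this order (a step that is already met when the one before it is completed fails the run):
1. the 80 mm heat sink is lifted off the bench by the gripper (height (world z) of sink_mid_center above 0.05 m and contact force between the fingers and sink_mid above 2 N), for 0.2 s.
2. the heat sink has dropped over both pins, on to the springs (horizontal distance between sink_mid_center and socket below 0.003 m and z of sink_mid_center in the frame of socket below 0.0262 m and angle between sink_mid_center's own z axis and vertical below 0.06 rad), for 0.1 s.
At the end, for the whole second after the job is handed in: The robot still holds the 80 mm heat sink pressed on the processor: centre within 3 mm of the socket, along the pin line to 0.07 rad, tilt under 0.04 rad, underside within 1.2 mm of the lid, springs pressed at least 2.8 of their 4 mm, at rest (horizontal distance between sink_mid_center and socket below 0.003 m and z of sink_mid_center in the frame of socket below 0.0212 m and angle between the x axis of sink_mid_center and the x axis of socket, either way round below 0.07 rad and angle between sink_mid_center's own z axis and vertical below 0.04 rad and value of joint spring_frame above 0.0028 m and contact force between any of the fingers, the arm and sink_mid above 3 N and linear speed of sink_mid below 0.02 m/s); the arm keeps its last pose, push and grip.
It fails at once if a look-alike heat sink is moved more than 25 mm (distance of any of sink_short_center, sink_long_center from where it was at the start of the episode above 0.025 m).
It fails at once if something else on the bench is moved more than 25 mm (distance of any of driver, cleaner_1, cleaner_2, transceiver, tester from where it was at the start of the episode above 0.025 m).
It also fails if it takes over 42 s, if anything falls off the work surface, if the arm or the gripper's body presses on something with over 40 N, if the wrist force passes 120 N, or if a joint passes its speed limit or range.

## Working session

There is one attempt and no reset: what is moved stays moved. The work goes in short steps, Python scripts to look and compute and a tool call to move; the robot and the scene stay as the last step left them, time stands still between calls to the robot, and variables do not carry over. Pictures are saved under pics/ and viewed, about 8 in all and at most 12, crops included, and the job is handed in when it is done.

Besides the shell and the picture viewer there is one more tool, called after "Request:" by a JSON object that holds its "api" and its "payload". play_rows: Moves the arm, as the interface text tells. Its arguments: {"type":"object","properties":{"moves":{"type":"array","items":{"type":"array"}}},"required":["moves"]}

```bash
mkdir -p pics; python3 - <<'E'
from workcell import *
import cv2,numpy as np
s=get_state();print({k:np.round(v,4) for k,v in s.items()})
ims=[]
for n in("scene","side","wrist"):
    p=camera_params(n);print(n,np.round(p["camera_matrix"],1).tolist(),np.round(p["world_to_cam"],4).tolist(),[k for k in p])
    im=capture(n);cv2.imwrite(f"pics/{n}0.png",im[...,::-1]);
E
```

```text
{'time': np.float64(0.0), 'q': array([-1.2726,  0.3329, -0.0647,  1.4609,  0.0216,  1.3499, -0.0885]), 'dq': array([0.002 , 0.0013, 0.0013, 0.0023, 0.0019, 0.0001, 0.0005]), 'effort': array([-0.00000e+00, -6.25443e+01,  4.93000e-02, -3.91605e+01,
        1.62000e-02,  1.00000e-02,  0.00000e+00]), 'tool_pos': array([0.197 , 0.5927, 0.2305]), 'tool_rot': array([ 0.6985, -0.113 ,  0.1129, -0.6975]), 'contact_force': array([-0.5977,  0.1961,  0.114 ]), 'ft_torque': array([ 0.0099,  0.0057, -0.0392]), 'gripper_width': np.float64(0.0855)}
scene [[414.0, 0.0, 250.9], [0.0, 414.0, 191.9], [0.0, 0.0, 1.0]] [[0.6143, 0.7889, 0.0156, -0.3465], [-0.5487, 0.4129, 0.7269, 0.2899], [0.567, -0.4552, 0.6865, -1.6364], [0.0, 0.0, 0.0, 1.0]] ['camera_matrix', 'world_to_cam']
side [[436.8, 0.0, 254.0], [0.0, 436.8, 194.0], [0.0, 0.0, 1.0]] [[0.8846, -0.4661, -0.0169, -0.5026], [0.2855, 0.5126, 0.8098, -0.2022], [-0.3688, -0.7211, 0.5865, -1.2193], [0.0, 0.0, 0.0, 1.0]] ['camera_matrix', 'world_to_cam']
wrist [[297.3, 0.0, 250.5], [0.0, 297.3, 195.6], [0.0, 0.0, 1.0]] [[0.3155, 0.9489, -0.0007, -0.6235], [-0.9119, 0.303, -0.2768, 0.0354], [-0.2624, 0.088, 0.9609, -0.3796], [0.0, 0.0, 0.0, 1.0]] ['camera_matrix', 'world_to_cam']
```

View pics/scene0.png

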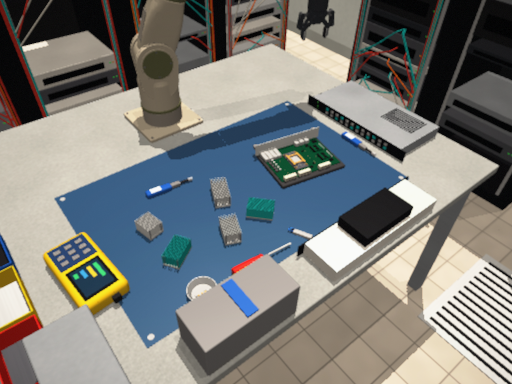

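View pics/side0.png

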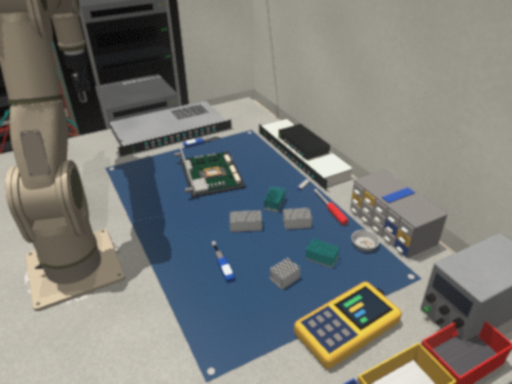

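Scene view: the silver sinks are at (149,225), (220,192) and (231,229), with turquoise look-alikes at (260,208) and (176,250). The card is at (300,158). In the side view the same silver sinks are at (284,273), (246,221) and (297,218). I'll enlarge both views to tell their lengths apart.

```bash
python3 - <<'E'
import cv2,numpy as np
a=cv2.imread("pics/scene0.png")[165:265,125:275];b=cv2.imread("pics/side0.png")[195:295,220:330]
a=cv2.resize(a,None,fx=5,fy=5,interpolation=cv2.INTER_CUBIC)
cv2.imwrite("pics/c1.png",a)
b=cv2.resize(b,None,fx=6,fy=6,interpolation=cv2.INTER_CUBIC)
cv2.imwrite("pics/c2.png",b)
E
```

```text
(no output)
```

View pics/c1.png

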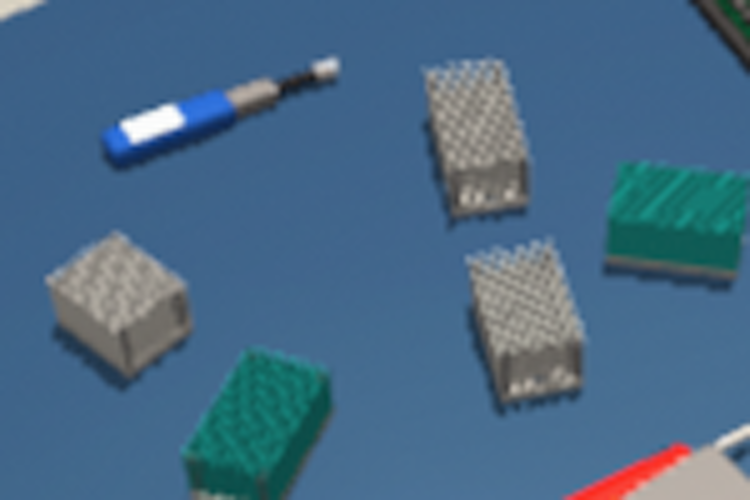

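View pics/c2.png

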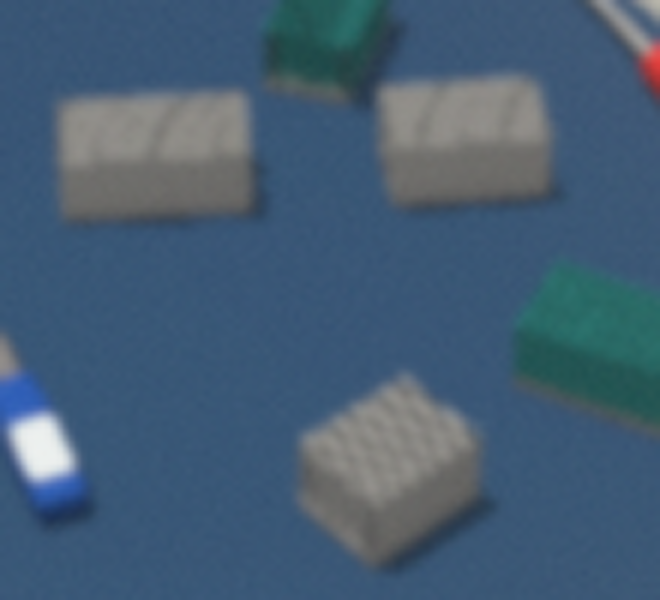

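```bash
cat > h.py <<'E'
from workcell import *
import cv2,numpy as np
from scipy.spatial.transform import Rotation as R
def ray(p,uv,fish=False):
    K=p["camera_matrix"];W=p["world_to_cam"]
    d=np.array([(uv[0]-K[0,2])/K[0,0],(uv[1]-K[1,2])/K[1,1]])
    if fish:
        r=np.hypot(*d);v=np.r_[d*np.sinc(r/np.pi),np.cos(r)]
    else: v=np.r_[d,1]
    v=v*[1,-1,-1]
    return -W[:3,:3].T@W[:3,3], W[:3,:3].T@v
def onz(p,uv,z,fish=False):
    o,d=ray(p,uv,fish);return o+d*(z-o[2])/d[2]
def proj(p,X,fish=False):
    K=p["camera_matrix"];W=p["world_to_cam"];c=(W[:3,:3]@X+W[:3,3])*[1,-1,-1]
    if fish:
        r=np.hypot(c[0],c[1]);t=np.arctan2(r,c[2]);d=c[:2]/r*t
    else: d=c[:2]/c[2]
    return K[:2,:2]@d+K[:2,2]
E
python3 - <<'E'
from h import *
S={"scene":(125,165,5,dict(A=[(426,70),(503,62),(525,160),(443,165)],B=[(470,258),(552,243),(582,345),(497,352)],C=[(50,283),(118,236),(188,290),(122,332)])),
"side":(220,195,6,dict(A=[(60,103),(248,95),(253,158),(64,165)],B=[(380,88),(540,78),(550,148),(388,155)],C=[(300,440),(405,375),(478,438),(375,502)]))}
for n,(x,y,f,D) in S.items():
    p=camera_params(n)
    for k,c in D.items():
        P=np.array([onz(p,(x+(u+.5)/f-.5,y+(v+.5)/f-.5),.04)[:2] for u,v in c])
        e=np.roll(P,-1,0)-P
        print(n,k,P.mean(0).round(4),np.linalg.norm(e,axis=1).round(4),np.degrees(np.arctan2(e[:,1],e[:,0])).round())
p=camera_params("scene");print(onz(p,(296,160),.021)); p=camera_params("side");print(onz(p,(213,173),.021))
b=[cv2.imread("pics/scene0.png")[120:190,250:350],cv2.imread("pics/wrist0.png")]
cv2.imwrite("pics/c3.png",cv2.resize(b[0],None,fx=7,fy=7,interpolation=cv2.INTER_CUBIC))
E
```

```text
scene A [ 0.4984 -0.0744] [0.0495 0.0919 0.0499 0.0884] [  62.  -27. -122.  153.]
scene B [ 0.6439 -0.14  ] [0.0489 0.0806 0.0475 0.0739] [  67.  -24. -121.  157.]
scene C [ 0.4957 -0.3186] [0.0494 0.0633 0.0452 0.0599] [ 102.   11.  -83. -165.]
side A [ 0.4992 -0.0781] [0.0965 0.0509 0.094  0.05  ] [ -25. -116.  154.   67.]
side B [ 0.6407 -0.1444] [0.0832 0.057  0.081  0.0543] [ -23. -119.  155.   63.]
side C [ 0.4914 -0.3192] [0.0625 0.0494 0.0597 0.0482] [  12.  -81. -170.  102.]
[0.52572709 0.22629338 0.021     ]
[0.51861918 0.21834289 0.021     ]
```

View pics/c3.png

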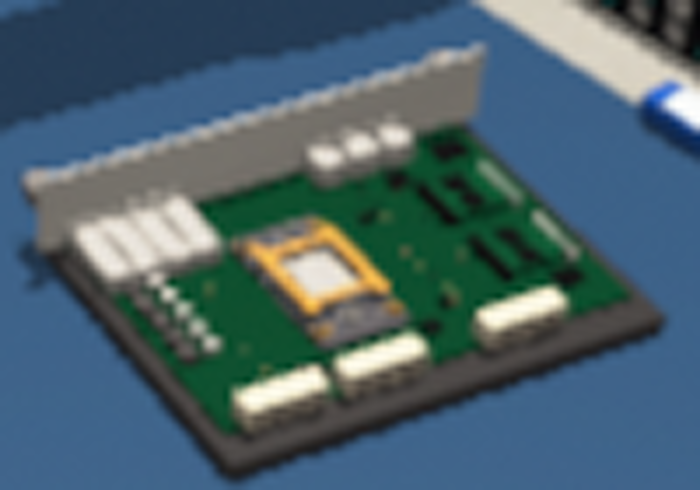

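B at scene (231,229) measures about 80 mm, against 92 for A and 62 for C. So B, the heat sink at about (0.642,-0.142), is the one that fits. The card crop shows the lid at about (320,275), inside the brass frame. Next, the card's yaw and the tool frames.

```bash
python3 - <<'E'
from h import *
p=camera_params("scene")
f=lambda u,v,z:onz(p,(250+(u+.5)/7-.5,120+(v+.5)/7-.5),z)
a,b,c=[f(*q,.0) for q in((45,250),(230,475),(660,320))]
print(a,b,c,np.degrees(np.arctan2(*(b-a)[1::-1])),np.degrees(np.arctan2(*(c-b)[1::-1])),f(320,275,.021))
s=get_state();M=R.from_quat(s["tool_rot"]).as_matrix();print(M.round(3))
w=camera_params("wrist");W=w["world_to_cam"];C=-W[:3,:3].T@W[:3,3]
print("cam in tool",M.T@(C-s["tool_pos"]),"view dir tool",M.T@(-W[2,:3]))
E
```

```text
[4.02142100e-01 1.48954828e-01 1.11022302e-16] [5.86507313e-01 1.13190406e-01 1.11022302e-16] [0.62950952 0.35959529 0.        ] -10.978274103533318 80.10052559141673 [0.51959653 0.22855871 0.021     ]
[[ 0.949 -0.     0.315]
 [-0.315 -0.001  0.949]
 [ 0.    -1.    -0.001]]
cam in tool [-0.07096338 -0.14354484 -0.00106921] view dir tool [2.76692980e-01 9.60958236e-01 5.13170332e-04]
```

Request:
{"api": "play_rows", "payload": {"moves": [[[0, -1, 0], [4, 0, -2.5], 8.5], [[0, -2, 0], [8.5, 0, -5.5], 8.5], [[0, -3, 0], [13, 0, -8.5], 8.5], [[0, -4, 0], [17.5, 0, -11.5], 8.5], [[0, -5, 0], [22, 0, -14.5], 8.5], [[0, -6, 0], [26.5, 0, -17.5], 8.5], [[0, -7, 0], [31, 0, -20.5], 8.5], [[0, -8, 0], [35, 0, -23], 8.5], [[0, -8, 0], [38, 0, -24.5], 8.5], [[0, -8, 0], [39, 0, -25], 8.5], [[0, -8, 0], [39, 0, -25], 8.5], [[0, -8, 0], [39, 0, -25], 8.5]]}}

```text
time: 1.65
tool_pos: [0.4873, 0.2344, 0.2311]
tool_rot: [-0.704, 0.063, -0.063, 0.704]
contact_force: [0.9, 0.8, -0.0]
gripper_width: 0.085
```

```bash
python3 - <<'E'
from h import *
s=get_state();w=camera_params("wrist");im=capture("wrist")
import pickle;pickle.dump((s,w,im),open("w1.pkl","wb"))
print(s["time"],s["tool_pos"],abs(s["dq"]).max())
u,v=proj(w,np.array([.52,.225,.021]),True);print(u,v)
u,v=int(u),int(v)
c=im[v-70:v+70,u-90:u+90,::-1];print(u-90,v-70,c.shape)
cv2.imwrite("pics/w1.png",cv2.resize(c,None,fx=4,fy=4,interpolation=cv2.INTER_CUBIC))
E
```

```text
1.65 [0.48733901 0.23437955 0.23114871] 0.00344066249537874
248.33701540990356 198.04200809939138
158 128 (140, 180, 3)
```

View pics/w1.png

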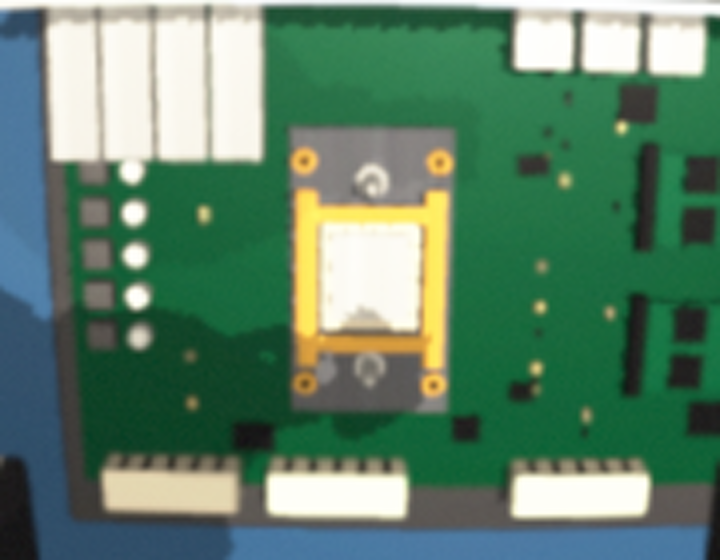

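The wrist crop shows the pins at about (371,182) and (370,368), with the lid's corners running from (318,222) to (420,332).

```bash
python3 - <<'E'
from h import *
import pickle;s,w,im=pickle.load(open("w1.pkl","rb"))
g=lambda u,v,z:onz(w,(158+(u+.5)/4-.5,128+(v+.5)/4-.5),z,True)
L=np.array([g(*q,.021) for q in((318,222),(421,222),(420,332),(318,332))]);print("lid",L.mean(0),np.linalg.norm(np.roll(L,-1,0)-L,axis=1))
for z in(.023,.033):
    a,b=g(371,182,z),g(370,368,z);d=b-a;print(z,a,b,(a+b)/2,np.linalg.norm(d),np.degrees(np.arctan2(d[1],d[0])))
d=g(103,500,.03)-g(650,500,.03)
a,b=g(288,410,.02),g(450,410,.02);c,e=g(290,127,.02),g(456,127,.02)
for q in(b-a,e-c,a-c,b-e,d): print(np.linalg.norm(q),np.degrees(np.arctan2(q[1],q[0])))
W=w["world_to_cam"];print(-W[:3,:3].T@W[:3,3])
E
```

```text
lid [0.51910716 0.22717842 0.021     ] [0.03153406 0.035561   0.03207936 0.03556523]
0.023 [0.4890115  0.23318691 0.023     ] [0.54779148 0.22221012 0.023     ] [0.51840149 0.22769851 0.023     ] 0.05979612149940392 -10.577793541937192
0.033 [0.48697329 0.23355315 0.033     ] [0.54408214 0.22288842 0.033     ] [0.51552771 0.22822078 0.033     ] 0.05809610757405599 -10.57779354193719
0.052339781843403585 79.72432034819803
0.05009428260821286 79.73065229612214
0.09194703102038589 -11.756180471860645
0.09192196504242979 -10.356779558688613
0.18034268334049158 -100.32515111566862
[0.41731952 0.24606877 0.37473901]
```

Request:
{"api": "play_rows", "payload": {"moves": [[[0, 1.5, 0], [2, 0, -3.5], 8.5], [[0, 3.5, 0], [4.5, 0, -8], 8.5], [[0, 5.5, 0], [7, 0, -12.5], 8.5], [[0, 7.5, 0], [9.5, 0, -17], 8.5], [[0, 9.5, 0], [12, 0, -21.5], 8.5], [[0, 11.5, 0], [14.5, 0, -26], 8.5], [[0, 13.5, 0], [17, 0, -30], 8.5], [[0, 14.5, 0], [18.5, 0, -32.5], 8.5], [[0, 14.5, 0], [19, 0, -33.5], 8.5], [[0, 14.5, 0], [19, 0, -33.5], 8.5], [[0, 14.5, 0], [19, 0, -33.5], 8.5]]}}

```text
time: 3.08
tool_pos: [0.6149, -0.1288, 0.2313]
tool_rot: [-0.69, 0.152, -0.151, 0.691]
contact_force: [0.2, -0.5, 0.2]
gripper_width: 0.0854
```

```bash
python3 - <<'E'
from h import *
s=get_state();w=camera_params("wrist");im=capture("wrist")
import pickle;pickle.dump((s,w,im),open("w2.pkl","wb"))
print(s["time"],s["tool_pos"],R.from_quat(s["tool_rot"]).as_matrix().round(4))
u,v=proj(w,np.array([.642,-.142,.03]),True);print(u,v)
c=im[128:268,158:338,::-1]
cv2.imwrite("pics/w2.png",cv2.resize(c,None,fx=4,fy=4,interpolation=cv2.INTER_CUBIC))
E
```

```text
3.075 [ 0.61489306 -0.12876594  0.23127193] [[ 9.082e-01 -0.000e+00  4.184e-01]
 [-4.184e-01  1.100e-03  9.082e-01]
 [-5.000e-04 -1.000e+00  1.000e-03]]
250.5883888996623 197.0274435703066
```

View pics/w2.png

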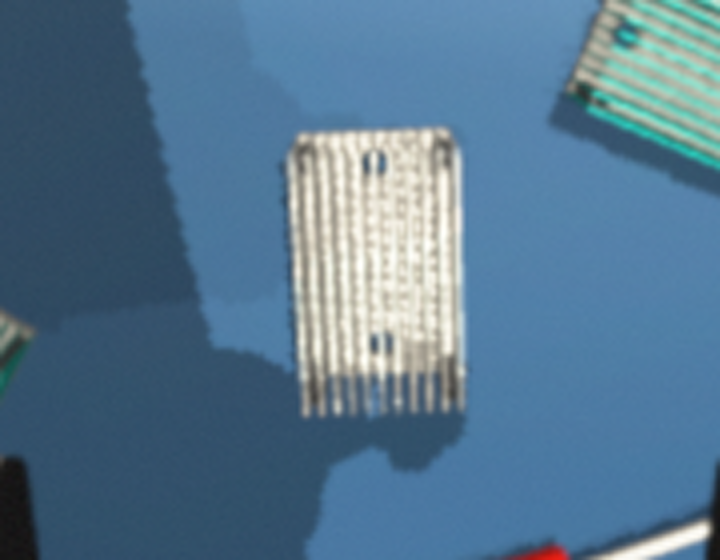

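The wrist crop shows sink B. The base edge at its -x end runs (300,131)–(450,129), the fin tips at its +x end (304,415)–(462,410), and the sides go from (289,158) to (304,415) and from (461,152) to (464,410).

```bash
python3 - <<'E'
from h import *
import pickle;s,w,im=pickle.load(open("w2.pkl","rb"))
M=R.from_quat(s["tool_rot"]).as_matrix()
g=lambda u,v,z:M.T@(onz(w,(158+(u+.5)/4-.5,128+(v+.5)/4-.5),z,True)-s["tool_pos"])*1e3
# tool-frame mm
for n,q in dict(bl=(300,131,.0),br=(450,129,.0),fl=(304,415,.04),fr=(462,410,.04),tl=(289,158,.04),tr=(461,152,.04),h1=(374,162,.004),h2=(381,343,.004),h1t=(374,162,.04),h2t=(381,343,.04)).items(): print(n,g(*q).round(1))
s,w,im=pickle.load(open("w1.pkl","rb"));M=R.from_quat(s["tool_rot"]).as_matrix()
print("socket tool",M.T@(np.array([.5188,.2274,.021])-s["tool_pos"])*1e3)
E
```

```text
bl [ -9.7 231.3 -23.8]
br [-10.3 231.3  24.1]
fl [ 71.  191.2 -21.6]
fr [ 69.4 191.3  26.6]
tl [ -8.4 191.3 -24.6]
tr [-10.1 191.3  24.6]
h1 [-3.000e-01  2.273e+02 -2.000e-01]
h2 [ 60.4 227.2   2.2]
h1t [ -7.1 191.3  -0.3]
h2t [ 47.7 191.3   1.8]
socket tool [ 32.34135623 210.12679058  -1.32482391]
```

Request:
{"api": "play_rows", "payload": {"moves": [[[0, -2, 0], [3, 4, 0.1], 8.5], [[0, -2, 0], [3, 9, 0.1], 8.5], [[0, -2, 0], [3, 14, 0.1], 8.5], [[0, -2, 0], [3, 18, 0.1], 8.5], [[0, -2, 0], [3, 20.5, 0.1], 8.5], [[0, -2, 0], [3, 22, 0.1], 8.5], [[0, -2, 0], [3, 22.1, 0.1], 8.5], [[0, -2, 0], [3, 22.1, 0.1], 6], [[0, -2, 0], [3, 22.1, 0.1], 4], [[0, -2, 0], [3, 22.1, 0.1], 4], [[0, -2, 0], [3, 22.1, 0.1], 4], [[0, -2, 0], [3, 22.1, 0.1], 4], [[0, -2, 0], [3, 22.1, 0.1], 4], [[0, -2, 0], [3, 22.1, 0.1], 4]]}}

```text
time: 4.88
tool_pos: [0.6436, -0.1425, 0.0118]
tool_rot: [-0.693, 0.139, -0.141, 0.693]
contact_force: [-1.0, 0.5, 6.4]
gripper_width: 0.0469
```

Request:
{"api": "play_rows", "payload": {"moves": [[[0, 0, 0], [0, -1, 0], 4], [[0, 0, 0], [0, -4, 0], 4], [[0, 0, 0], [0, -8, 0], 4], [[0, 0, 0], [0, -12, 0], 4], [[0, 0, 0], [0, -14, 0], 4], [[0, 0, 0], [0, -14, 0], 4], [[0, 0, 0], [0, -14, 0], 4]]}}

```text
time: 5.75
tool_pos: [0.6416, -0.1422, 0.1484]
tool_rot: [0.693, -0.141, 0.139, -0.693]
contact_force: [-0.3, -0.1, -2.5]
gripper_width: 0.0475
```

```bash
python3 - <<'E'
from h import *
s=get_state();w=camera_params("wrist");im=capture("wrist")
import pickle;pickle.dump((s,w,im),open("w3.pkl","wb"))
M=R.from_quat(s["tool_rot"]).as_matrix()
print(s["time"],s["tool_pos"],s["contact_force"],s["gripper_width"],M.round(4))
cv2.imwrite("pics/w3.png",cv2.resize(im[150:384,130:380,::-1],None,fx=3,fy=2.5,interpolation=cv2.INTER_CUBIC))
E
```

```text
5.75 [ 0.64163402 -0.14217613  0.14841091] [-0.25016816 -0.13044544 -2.54311491] 0.04747950696813366 [[ 9.214e-01 -2.600e-03  3.887e-01]
 [-3.887e-01  5.000e-04  9.214e-01]
 [-2.600e-03 -1.000e+00 -5.000e-04]]
```

View pics/w3.png

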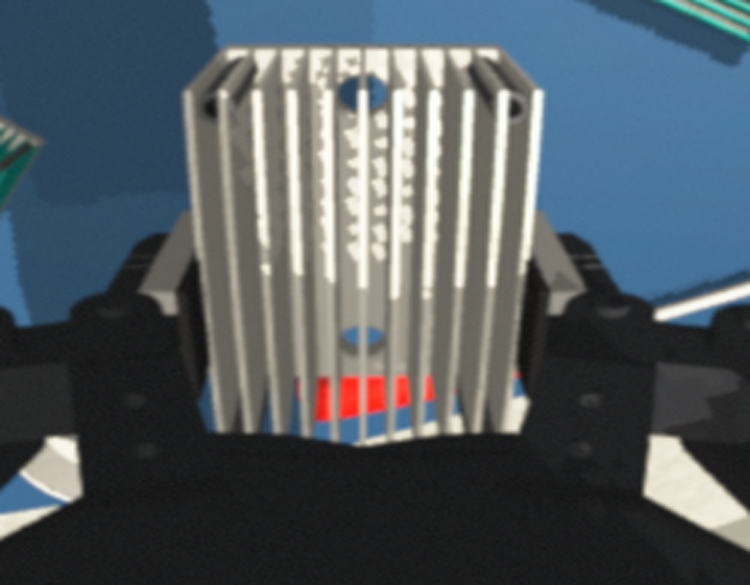

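The sink is held straight: base edge at row 47, holes seen at (362,92) and (362,338), grip firm at 47.5 mm.

```bash
python3 - <<'E'
from h import *
import pickle;s,w,im=pickle.load(open("w3.pkl","rb"))
M=R.from_quat(s["tool_rot"]).as_matrix();zt=s["tool_pos"][2]
g=lambda u,v,y:M.T@(onz(w,(130+(u+.5)/3-.5,150+(v+.5)/2.5-.5),zt-y,True)-s["tool_pos"])*1e3
for n,q in dict(bl=(228,47,.0118),br=(500,47,.0118),tl=(187,92,-.0282),tr=(543,92,-.0282),h1=(362,92,.0075),h2=(362,338,.0075),h1b=(362,92,.0118),h2b=(362,338,.0118),h1c=(362,92,-.002),h2c=(362,338,-.002)).items(): print(n,g(*q).round(1))
E
```

```text
bl [-41.2  11.9 -25.1]
br [-41.2  11.9  23.5]
tl [-41.4 -28.1 -24.8]
tr [-41.4 -28.1  23.3]
h1 [-32.3   7.6  -1.2]
h2 [28.2  7.4 -1.2]
h1b [-31.2  11.9  -1.2]
h2b [31.  11.7 -1.2]
h1c [-34.7  -1.9  -1.2]
h2c [22.  -2.1 -1.2]
```

Request:
{"api": "play_rows", "payload": {"moves": [[[0, -1, 0], [-2, 0, 2], 4], [[0, -2.5, 0], [-5, 0, 5.5], 4], [[0, -4, 0], [-8.5, 0, 9.5], 4], [[0, -5.5, 0], [-12, 0, 13.5], 4], [[0, -7, 0], [-15.5, 0, 17.5], 4], [[0, -9, 0], [-19, 0, 21.5], 4], [[0, -11, 0], [-22, 0, 25], 4], [[0, -12, 0], [-24.2, 0, 27.8], 4], [[0, -12.4, 0], [-25.3, 0, 29.1], 4], [[0, -12.4, 0], [-25.6, 0, 29.4], 4], [[0, -12.4, 0], [-25.6, 0, 29.4], 4], [[0, -12.4, 0], [-25.6, 3, 29.4], 4], [[0, -12.4, 0], [-25.6, 6, 29.4], 4], [[0, -12.4, 0], [-25.6, 8, 29.4], 4], [[0, -12.4, 0], [-25.6, 8.5, 29.4], 4], [[0, -12.4, 0], [-25.6, 8.5, 29.4], 4], [[0, -12.4, 0], [-25.6, 8.5, 29.4], 4], [[0, -12.4, 0], [-25.6, 8.5, 29.4], 4]]}}

```text
time: 8.05
tool_pos: [0.5214, 0.228, 0.0661]
tool_rot: [-0.704, 0.064, -0.065, 0.704]
contact_force: [-0.3, -0.1, -1.4]
gripper_width: 0.047
```

```bash
python3 - <<'E'
from h import *
s=get_state();M=R.from_quat(s["tool_rot"]).as_matrix()
print(s["time"],s["tool_pos"],s["contact_force"],s["gripper_width"],M.round(4))
out=[]
for n in("scene","side"):
    p=camera_params(n);im=capture(n);u,v=proj(p,np.array([.519,.227,.05])).astype(int)
    print(n,u-40,v-45)
    out.append(cv2.resize(im[v-45:v+45,u-40:u+40,::-1],None,fx=5,fy=5,interpolation=cv2.INTER_CUBIC))
cv2.imwrite("pics/d1.png",np.hstack(out))
E
```

```text
8.05 [0.5214234  0.22801877 0.06610536] [-0.33781891 -0.07937873 -1.36981362] 0.04697500012726079 [[ 9.833e-01  1.100e-03  1.820e-01]
 [-1.820e-01  8.000e-04  9.833e-01]
 [ 1.000e-03 -1.000e+00  1.000e-03]]
scene 255 107
side 171 119
```

View pics/d1.png

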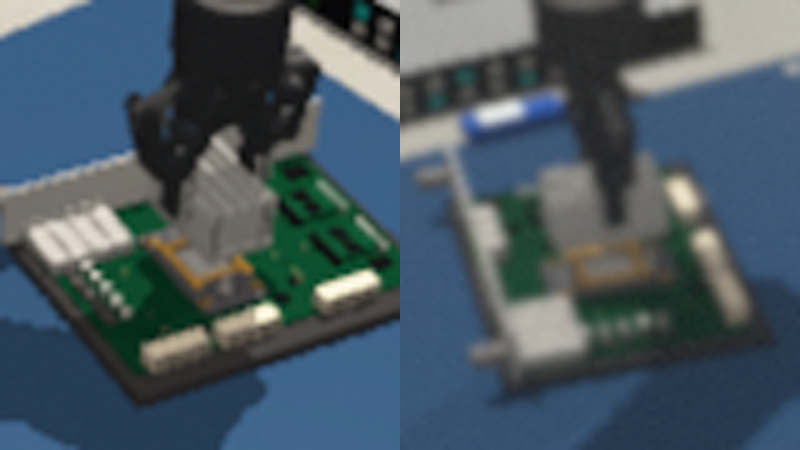

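The sink hangs squarely above the brass frame in both views. Now I'll lower it gently.

Request:
{"api": "play_rows", "payload": {"moves": [[[0, 0, 0], [-0.1, 0.6, 0], 4], [[0, 0, 0], [-0.1, 1.2, 0], 4], [[0, 0, 0], [-0.1, 1.6, 0], 4], [[0, 0, 0], [-0.1, 1.9, 0], 4], [[0, 0, 0], [-0.1, 2.1, 0], 4], [[0, 0, 0], [-0.1, 2.3, 0], 4], [[0, 0, 0], [-0.1, 2.4, 0], 4], [[0, 0, 0], [-0.1, 2.4, 0], 4]]}}

```text
time: 9.15
tool_pos: [0.52, 0.2281, 0.0413]
tool_rot: [-0.704, 0.065, -0.065, 0.704]
contact_force: [-0.6, -0.3, -1.6]
gripper_width: 0.0467
```

Force is unchanged and the underside is below the pin tips, so it has dropped over both pins. I'll go on to the springs, pause, then press.

Request:
{"api": "play_rows", "payload": {"moves": [[[0, 0, 0], [0, 0.2, 0], 4], [[0, 0, 0], [0, 0.35, 0], 4], [[0, 0, 0], [0, 0.45, 0], 4], [[0, 0, 0], [0, 0.45, 0], 4], [[0, 0, 0], [0, 0.45, 0], 4]]}}

```text
time: 9.78
tool_pos: [0.52, 0.2281, 0.0368]
tool_rot: [-0.704, 0.065, -0.065, 0.704]
contact_force: [-0.4, -0.8, -2.0]
gripper_width: 0.047
```

Request:
{"api": "play_rows", "payload": {"moves": [[[0, 0, 0], [0, 0.1, 0], 4], [[0, 0, 0], [0, 0.2, 0], 4], [[0, 0, 0], [0, 0.3, 0], 4], [[0, 0, 0], [0, 0.4, 0], 4], [[0, 0, 0], [0, 0.4, 0], 4], [[0, 0, 0], [0, 0.4, 0], 4]]}}

```text
time: 10.52
tool_pos: [0.5201, 0.2281, 0.0333]
tool_rot: [-0.704, 0.065, -0.065, 0.704]
contact_force: [-4.3, -2.1, 8.3]
gripper_width: 0.0471
```

Request:
{"api": "play_rows", "payload": {"moves": [[[0, 0, 0], [0, 0.05, 0], 4], [[0, 0, 0], [0, 0.1, 0], 4], [[0, 0, 0], [0, 0.1, 0], 4], [[0, 0, 0], [0, 0.1, 0], 4]]}}

```text
time: 11.02
tool_pos: [0.5201, 0.228, 0.0327]
tool_rot: [-0.704, 0.065, -0.065, 0.704]
contact_force: [-5.6, -3.1, 13.5]
gripper_width: 0.0469
```

Request:
{"api": "play_rows", "payload": {"moves": [[[0, 0, 0], [0, 0.05, 0], 4], [[0, 0, 0], [0, 0.1, 0], 4], [[0, 0, 0], [0, 0.1, 0], 4], [[0, 0, 0], [0, 0.1, 0], 4]]}}

```text
time: 11.52
tool_pos: [0.5201, 0.2281, 0.0327]
tool_rot: [-0.704, 0.065, -0.065, 0.704]
contact_force: [-10.4, -4.5, 25.1]
gripper_width: 0.0469
```

TCP z stopped at 32.7 mm (expected 32.8) while the force rose to 25 N, so the sink is on the lid. I'll check by picture and look for tilt.

```bash
python3 - <<'E'
from h import *
s=get_state();M=R.from_quat(s["tool_rot"]).as_matrix()
print(s["time"],s["tool_pos"],s["contact_force"],s["ft_torque"],M.round(4))
out=[]
for n,(a,b) in dict(scene=(255,107),side=(171,119)).items():
    im=capture(n);out.append(cv2.resize(im[b:b+90,a:a+80,::-1],None,fx=5,fy=5,interpolation=cv2.INTER_CUBIC))
cv2.imwrite("pics/d2.png",np.hstack(out))
E
```

```text
11.525 [0.52010869 0.22807047 0.03270496] [-10.38701652  -4.53242695  25.0545332 ] [-1.0667559   2.32086762 -0.04379826] [[ 9.833e-01 -1.000e-04  1.821e-01]
 [-1.821e-01  8.000e-04  9.833e-01]
 [-2.000e-04 -1.000e+00  7.000e-04]]
```

View pics/d2.png

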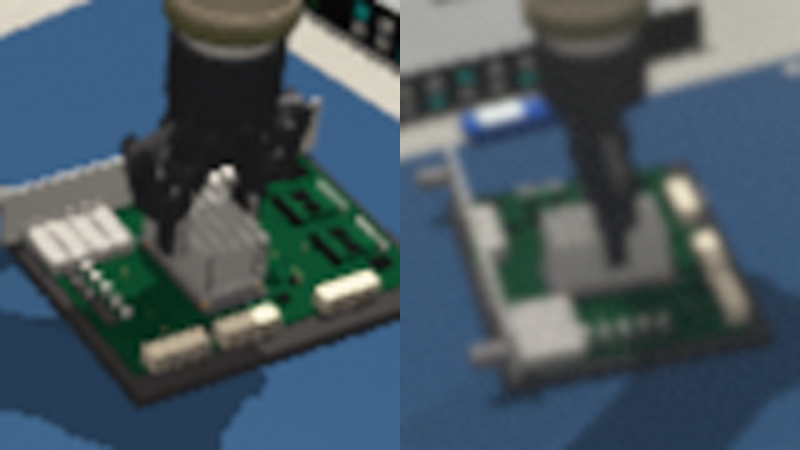

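The sink sits low and level over the frame in both views, and the tool is vertical and still. I'll hand it in.

```bash
python3 -c "
from workcell import *
print(finish_job());s=get_state();print(s['time'],s['tool_pos'],s['contact_force'],s['gripper_width'])"
```

```text
the job is handed in; nothing more can be done
None
the job is handed in; nothing more can be done
```

I took the silver heat sink that measured about 80 mm long (the other two measured about 62 and 92 mm). It slid over both guide pins and I pressed it onto the processor. I handed the job in at about 11.6 s of the 42 s allowed, still gripping and pressing; no verdict was reported.

**Last checks:**
- **Seated:** the tool stopped at 32.7 mm, where 32.8 mm was expected with the sink on the lid. The push rose from 13 to 25 N without it going any lower.
- **Grip and tilt:** the grip held at 47 mm and the tool stayed vertical. Both cameras showed the sink level over the spring frame.
- **Pins:** it passed below the pin-tip height with no change in force, so it did not ride on them.

**What disagreed:**
- **Sideways force:** about 11 N remained at the end, mostly toward -x, probably from pressing against the pins within the hole clearance. I did not relieve it.
- **Wrist camera:** it placed the held sink about 1 mm off the grip's centre line. I assumed the same error applied to the socket, so it would cancel.
- **Not measured:** I had no direct reading of the spring travel. I inferred full compression from the height and force. I did not check the other bench items with a final picture, but the arm only passed above them and felt no contact.

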